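# Make up a sample pack of bamboo strips in the strapping stand

### The job

Make up the sample pack in the strapping stand, ready to be strapped: the runner board first, flat across the two bed bars with its runners down, then the bundle of flat slats, then the shorter bundle of thin sticks, and the cover board on top. Every layer lies lengthwise between the end posts, centred over the middle of the stand and square to it. Leave everything else on the bench where it lies, the little bundle of offcuts included.

Things in the scene. Friction and masses are not known exactly. Their poses are not given: they have to be found in the camera images.
- stand: Strapping stand, fixed: grey steel plate 235 (x) x 125 x 8 mm; two dark rubber-topped bed bars across it at x = +-52 mm, each 40 (x) x 110 mm (y), tops (the bed) 22 mm above the bench; between them a 64 mm gap, sides open; four steel posts 12 mm thick at x = +-100, y = +-30 mm, tops 58 mm above the bench. Origin: centre of the plate's underside; x along the stand, z up. Layers lie with their length along x.
- runner_board: Plywood deck 150 (x) x 60 (y) x 9 mm on two wooden runners nailed across beneath it at x = +-50 mm, each 20 (x) x 78 (y) x 12 mm, so they stick out 9 mm past both long sides. 21 mm high in all, deck from 12 to 21 mm. Grip across the deck in the middle, between the runners. Origin: centre of the underside of the runners; x along the length, z up. About 110 g.
- slat_bundle: Rigid bundle of pale flat bamboo slats (3 side by side, 5 layers) held with two brown kraft-paper bands: 140 mm long (x), 56 mm wide (y), 24 mm high. Origin: centre of the underside; x along the slats, z up. About 140 g.
- stick_bundle: Rigid bundle of pale thin bamboo sticks (9 side by side, 4 layers) held with two brown kraft-paper bands: 105 mm long (x), 48 mm wide (y), 22 mm high. Origin: centre of the underside; x along the sticks, z up. About 85 g.
- cover_board: Plain dark-brown wooden board 140 mm long (x), 54 mm wide (y), 10 mm thick, with nothing on it. Origin: centre of the underside; x along the length, z up. About 60 g.
- offcuts: Bystander, leave alone: little bundle of bamboo offcuts with one paper band, 52 x 42 x 20 mm. Origin: centre of the underside.
- seal_tray: Bystander, leave alone: open cardboard tray of steel strap seals, 95 x 65 x 30 mm. Origin: centre of the underside.
- tape_measure: Bystander, leave alone: yellow and black tape measure lying on its side, 70 x 58 x 35 mm. Origin: centre of the underside.
- tape_roll: Bystander, leave alone: roll of brown packing tape lying flat, diameter 56 mm, 32 mm high. Origin: centre of the underside.

How it is judged:
By the outcome, as a careful person would: the job done as asked, in the order asked, and still so for the second after the job is handed in, with the robot touching nothing.
It also fails if it takes over 115 s, if anything falls off the work surface, if the arm or the gripper's body presses on something with over 40 N, if the wrist force passes 120 N, or if a joint passes its speed limit or range.

### The arm

A 7-joint arm with a two-finger parallel gripper is mounted at the origin on the work surface. World frame = base frame: x ahead of the robot, y to its left, z up, the work surface at z = 0. Lengths are in mm, angles in degrees, forces in N, time in s.
With the tool pointing down it reaches from about 400 to 850 mm from the base axis. Payload 10.4 kg.
Tool frame: the origin (TCP) lies where the fingers leave the gripper's body, on its centre line; the fingertips stand 70 mm ahead of it and the grasp point (between the pads) lies 51 mm ahead of it; z points along the fingers, y is the direction in which the jaws open and shut (so a half turn about z gives the same grasp; the last joint's range is limited). The gripper opens to 87 mm and grips with 3 to 60 N. Pads are 19 mm wide; open, the fingers measure 117 mm over their backs; the gripper's body (75 mm by 190 mm) begins 51 mm behind the grasp point.
Start: joints at [-73.602, 19.034, -3.707, 83.658, 1.238, 77.344, -5.071], TCP at [189.934, 595.458, 292.276] pointing down, gripper open.
Joint ranges: [-148.97, 148.97], [-28.65, 121.19], [-84.17, 76.75], [9.2, 138.47], [-72.65, 252.65], [3.7, 117.97], [-149.18, 149.18]. Speed limits (degrees/s): [127.2, 127.2, 159.86, 159.86, 180, 180, 180].

### API

Orientations are given as a 3x3 rotation matrix whose columns are the frame's x, y, z axes.
In Python, from workcell import status, vision, r gives the robot as it stands.
- The arm moves only by the tool apply_moves, never from a script. Its arguments are lists of equal length, an entry for each row: "claw": the opening, from 0 (shut) to 1 (fully open); "offset": the shift along the tool's x, y, z in m, a list of three; "roll": the turn about the tool's z in degrees. In form: {"claw": [claw, ...], "offset": [[dx, dy, dz], ...], "roll": [roll, ...]}. A call has 1 to 8 rows; each row is the pose to reach, as a shift and turn from the pose commanded when the call began, along the tool's axes at that moment; what a row does not reach only later rows make up. A row lasts 1/10 s, in which the tool goes at most 50 mm and 8.59 degrees, less where a joint would pass 70% of its speed; a pose out of reach is approached as far as the arm can. A call with a gripper value outside its range is refused whole. The fingers move at their own pace and stop on an object; "newtons" is the grip in N (left out, the last holds). Time passes only in rows, so rows that repeat a pose let the fingers close. It gives the time, the measured TCP pose, the force and the opening at its end, in the units of the state.
- status.sense(): the state, without advancing time (a new reading comes with each control period).
- vision.capture(name): name is "scene" or "top" or "wrist"; returns a dict with "pixels" (480x640x3 uint8, red, green, blue), "fx", "fy", "cx", "cy" (pixels), "dist_coeffs" ([k1, k2, p1, p2, k3] as OpenCV has them; the pictures are not rectified), "R" (3x3) and "t" (3): a world point X has camera coordinates R X + t; the wrist camera has in their place "hand_eye" (4x4, takes a point from camera to tool coordinates, whose origin is the TCP and whose axes are the flange's). Camera axes: x right, y down, z forward; pixel columns grow to the right and rows downward; lengths in mm; the calibration is good to about 2 mm. A picture is of the moment at which its call begins: read the wrist's pose just before it. There is no depth.
- r.job_done(): hands the job in, once; it reports no verdict.
The state is a dict: "clock": time; "q": joint angles; "joint_vel": joint speeds; "joint_efforts": joint torques, N m; "eef_pos": TCP position; "ee_rot": TCP orientation; "wrist_force": force on the tool from outside, world axes, zero at the start; "ft_torque": the same for the moment, N m; "grip_width": opening from 0.0 (shut) to 1.0 (fully open).
Only numpy, scipy, OpenCV 4.12 (cv2) and the standard library are available. Lean on these libraries where they do the work, as an engineer would, in place of code of your own. Each camera call takes 0.05 s, during which the arm holds its last target. There are 200 camera calls.

## Working session

There is one attempt and no reset: what is moved stays moved. The work goes in short steps, Python scripts to look and compute and a tool call to move; the robot and the scene stay as the last step left them, time stands still between calls to the robot, and variables do not carry over. Pictures are saved under pics/ and viewed, about 12 in all and at most 16, crops included, and the job is handed in when it is done.

Besides the shell and the picture viewer there is one more tool, called after "Emit:" by a JSON object that holds its "method" and its "body". apply_moves: Moves the arm, as the interface text tells. Its arguments: {"type":"object","properties":{"claw":{"type":"array"},"offset":{"type":"array"},"roll":{"type":"array"},"newtons":{"type":"number"}},"required":["claw","offset","roll"]}

```bash
ls; mkdir -p pics
python3 - <<'E'
from workcell import status, vision, r
import cv2,pickle
s=status.sense();print(s)
d={}
for n in("top","scene"):
    c=vision.capture(n);d[n]=c
    cv2.imwrite(f"pics/{n}0.png",c["pixels"][:,:,::-1])
    print({k:v for k,v in c.items() if k!="pixels"})
pickle.dump(d,open("d0.pkl","wb"))
E
```

```text
pics
{'clock': 0.0, 'q': array([-73.60256738,  19.0721146 ,  -3.70778923,  83.70792432,
         1.23778171,  77.34368121,  -5.07127192]), 'joint_vel': array([-0.08580688,  0.09718756,  0.1225947 , -0.04995294,  0.06906508,
       -0.09635623, -0.04627208]), 'joint_efforts': array([ 1.50756728e-04, -6.23243666e+01,  2.48160877e-02, -3.89912724e+01,
       -6.13201456e-02,  3.95428156e-02,  1.40492457e-04]), 'eef_pos': array([189.84411977, 595.15000492, 291.43639035]), 'ee_rot': array([[-9.52709711e-01,  3.03881659e-01, -3.78928876e-04],
       [ 3.03881887e-01,  9.52708665e-01, -1.41363401e-03],
       [-6.85686242e-05, -1.46193247e-03, -9.99998929e-01]]), 'wrist_force': array([-0.88077535,  0.20752243,  0.21515331]), 'ft_torque': array([0.02417554, 0.01621842, 0.00523883]), 'grip_width': 0.9996529439707248}
{'fx': 517.9506592413919, 'fy': 517.9506592413919, 'cx': 314.67289904057645, 'cy': 238.47173327640579, 'dist_coeffs': array([-0.10917027,  0.        ,  0.        ,  0.        ,  0.        ]), 'R': array([[ 0.01617556, -0.99978185,  0.01321343],
       [-0.99634231, -0.01722608, -0.08369749],
       [ 0.08390685, -0.01181125, -0.9964036 ]]), 't': array([ -24.04896808,  538.8431093 , 1007.31883145])}
{'fx': 564.969987348407, 'fy': 564.969987348407, 'cx': 318.6226660746792, 'cy': 237.7388911930262, 'dist_coeffs': array([-0.00632112,  0.        ,  0.        ,  0.        ,  0.        ]), 'R': array([[-0.81155786,  0.58404369,  0.01633392],
       [ 0.45281559,  0.64638495, -0.61412095],
       [-0.36923147, -0.49099843, -0.78904288]]), 't': array([ 427.33855178, -222.25680624, 1440.37968667])}
```

View pics/top0.png

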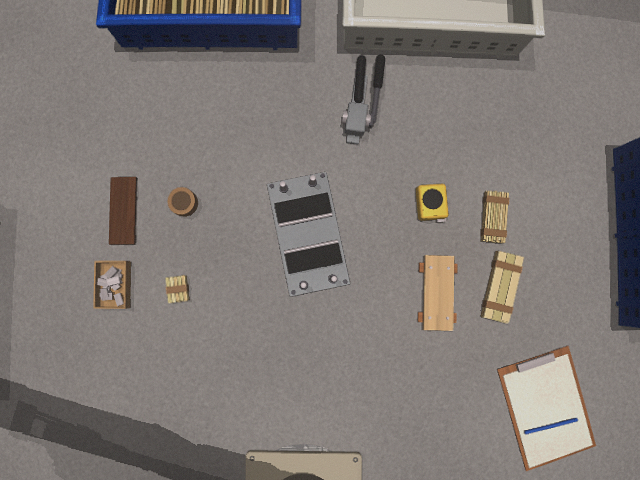

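View pics/scene0.png

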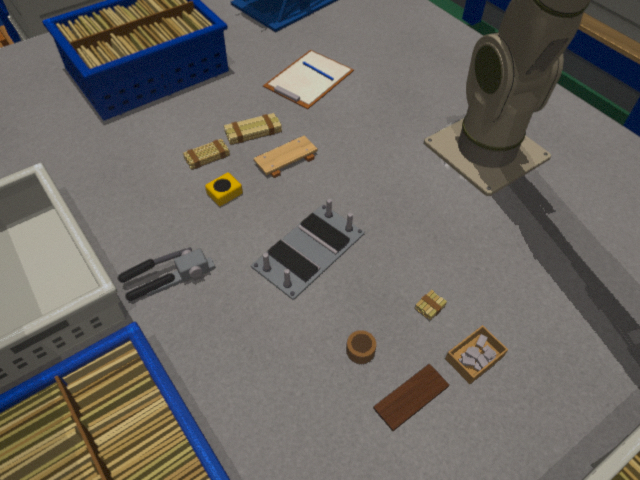

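```bash
cat > h.py <<'E'
import numpy as np, cv2
from workcell import status, vision, r
def pose(c,s=None):
    "camera->world rotation and camera centre"
    if "R" in c: return c["R"].T, -c["R"].T@c["t"]
    H=np.array(c["hand_eye"]); R=s["ee_rot"]
    return R@H[:3,:3], R@H[:3,3]+s["eef_pos"]
def K(c): return np.array([[c["fx"],0,c["cx"]],[0,c["fy"],c["cy"]],[0,0,1.]])
def cast(c,px,z,s=None):
    p=cv2.undistortPoints(np.float64(px).reshape(-1,1,2),K(c),c["dist_coeffs"]).reshape(-1,2)
    A,o=pose(c,s); d=np.c_[p,np.ones(len(p))]@A.T
    return o+d*((z-o[2])/d[:,2])[:,None]
def rect(P):
    "centre, long, short, angle of long axis in (-90,90]"
    (x,y),(w,h),a=cv2.minAreaRect(np.float32(P[:,:2]))
    if h>w: w,h,a=h,w,a+90
    return np.round([x,y,w,h,(a+89.99)%180-89.99],1)
def comps(m,amin):
    cs,_=cv2.findContours(m.astype(np.uint8),cv2.RETR_EXTERNAL,cv2.CHAIN_APPROX_NONE)
    return [q for q in cs if cv2.contourArea(q)>amin]
def go(x,y,z,yaw):
    "print offset (m) and roll for a TCP target; yaw = world angle of tool x"
    s=status.sense();R=s["ee_rot"]; y0=np.degrees(np.arctan2(R[1,0],R[0,0]))
    d=(R.T@(np.array([x,y,z])-s["eef_pos"]))/1000
    roll=-((yaw-y0+90)%180-90)
    print("offset",d.round(4),"roll",round(roll,1),"alt",round(roll-np.sign(roll)*180,1),"q7",s["q"][6].round(1),"t",round(s["clock"],1))
E
python3 - <<'E'
from h import *
import pickle
d=pickle.load(open("d0.pkl","rb"));c=d["top"]
im=c["pixels"];hsv=cv2.cvtColor(im,cv2.COLOR_RGB2HSV)
roi=np.zeros((480,640),bool);roi[165:335,85:530]=1
m=cv2.morphologyEx((roi&(hsv[...,1]>75)).astype(np.uint8),cv2.MORPH_CLOSE,np.ones((5,5)))
for q in comps(m,150):
    u=q.reshape(-1,2).mean(0);print(u.round(),rect(cast(c,q,20)))
bar=roi&(hsv[...,2]<50)&(hsv[...,1]<=75); bar[:,:265]=0;bar[:,355:]=0
for q in comps(bar,300): print("bar",rect(cast(c,q,22)))
w=vision.capture("wrist");cv2.imwrite("pics/w0.png",w["pixels"][:,:,::-1])
print({k:v for k,v in w.items() if k!="pixels"})
E
```

```text
[177. 289.] [434.9 257.7  50.5  44.8   8.3]
[112. 284.] [439.7 390.7  94.3  75.9   1.2]
[438. 292.] [ 435.7 -262.4  149.3   77.6   -1. ]
[502. 286.] [ 448.9 -394.9  138.1   63.4  -14.1]
[495. 217.] [ 591.  -381.1  105.3   53.3   -4.6]
[182. 201.] [609.7 252.7  61.9  54.6  60.4]
[432. 202.] [ 618.5 -250.5   73.2   63.5    5. ]
[122. 210.] [590.2 375.8 137.2  53.7   1.4]
{'fx': 389.1224956705118, 'fy': 389.1224956705118, 'cx': 311.54045395502493, 'cy': 234.42026890547098, 'dist_coeffs': array([-0.03584056,  0.        ,  0.        ,  0.        ,  0.        ]), 'hand_eye': array([[-6.34214744e-04, -9.69376350e-01, -2.45579091e-01,
         6.71313926e+01],
       [ 9.99999678e-01, -4.94243714e-04, -6.31594374e-04,
         2.96548626e-01],
       [ 4.90876727e-04, -2.45579412e-01,  9.69376352e-01,
        -9.31039019e+01],
       [ 0.00000000e+00,  0.00000000e+00,  0.00000000e+00,
         1.00000000e+00]])}
```

View pics/w0.png

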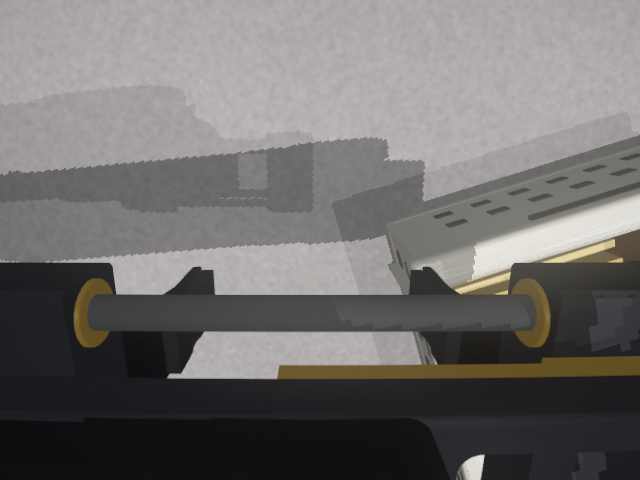

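```bash
python3 -c "
from h import *
go(482,-9,260,12)"
```

```text
offset [-0.4619 -0.4869  0.0322] roll -29.7 alt 150.3 q7 -5.1 t 0.1
```

Emit:
{"method": "apply_moves", "body": {"claw": [1,1,1,1,1,1,1,1], "offset": [[-0.462,-0.487,0.032],[-0.462,-0.487,0.032],[-0.462,-0.487,0.032],[-0.462,-0.487,0.032],[-0.462,-0.487,0.032],[-0.462,-0.487,0.032],[-0.462,-0.487,0.032],[-0.462,-0.487,0.032]], "roll": [150,150,150,150,150,150,150,150]}}

```text
clock: 0.95
eef_pos: [364.2, 233.7, 273.1]
ee_rot: [[-0.056, 0.998, -0.0], [0.998, 0.056, 0.001], [0.001, 0.0, -1.0]]
wrist_force: [1.5, -0.1, 0.5]
grip_width: 0.994
```

```bash
python3 -c "
from h import *
go(482,-9,260,12);s=status.sense();print(s['eef_pos'],s['q'])"
```

```text
offset [-0.2489  0.1041  0.013 ] roll 81.2 alt -98.8 q7 -36.9 t 0.9
[364.17162457 233.72440392 273.0970357 ] [-54.29601952  -5.68092726  14.73113757 113.16988037   1.48679382
  72.31102421 -36.8798745 ]
```

Emit:
{"method": "apply_moves", "body": {"claw": [1,1,1,1,1,1,1,1], "offset": [[-0.249,0.104,0.013],[-0.249,0.104,0.013],[-0.249,0.104,0.013],[-0.249,0.104,0.013],[-0.249,0.104,0.013],[-0.249,0.104,0.013],[-0.249,0.104,0.013],[-0.249,0.104,0.013]], "roll": [81,81,81,81,81,81,81,81]}}

```text
clock: 1.75
eef_pos: [483.1, -7.3, 259.9]
ee_rot: [[0.911, 0.412, -0.001], [0.412, -0.911, -0.0], [-0.001, 0.0, -1.0]]
wrist_force: [0.0, 0.5, 0.4]
grip_width: 1.0
```

```bash
python3 -c "
from h import *
go(482,-9,260,12);s=status.sense();print(s['eef_pos'],s['q'])"
```

```text
offset [-0.0017  0.0011 -0.0001] roll 12.3 alt -167.7 q7 -69.2 t 1.8
[483.05850232  -7.29070128 259.88880877] [-36.99476099   1.27530009  33.27264864 108.60085801  -0.72651502
  70.36974359 -69.15249099]
```

Emit:
{"method": "apply_moves", "body": {"claw": [1,1,1,1], "offset": [[0,0,0],[0,0,0],[0,0,0],[0,0,0]], "roll": [12,12,12,12]}}

```text
clock: 2.15
eef_pos: [482.9, -6.3, 260.1]
ee_rot: [[0.975, 0.224, -0.0], [0.224, -0.975, 0.0], [-0.0, -0.0, -1.0]]
wrist_force: [1.2, -0.5, -0.4]
grip_width: 1.002
```

Run:
```python
from h import *
import pickle
s=status.sense();c=vision.capture("wrist");pickle.dump((s,c),open("w1.pkl","wb"))
cv2.imwrite("pics/w1.png",c["pixels"][:,:,::-1])
print(s["eef_pos"],np.degrees(np.arctan2(s["ee_rot"][1,0],s["ee_rot"][0,0])))
hsv=cv2.cvtColor(c["pixels"],cv2.COLOR_RGB2HSV)
m=(hsv[...,2]<60);m[255:]=0
for q in comps(m,800): print(q.reshape(-1,2).min(0),q.reshape(-1,2).max(0),rect(cast(c,q,22,s)))
```

```text
[482.94593614  -6.32465829 260.07651218] 12.923578165656775
[260 173] [381 218] [501.  -10.2 104.5  38.8 -77.1]
```

View pics/w1.png

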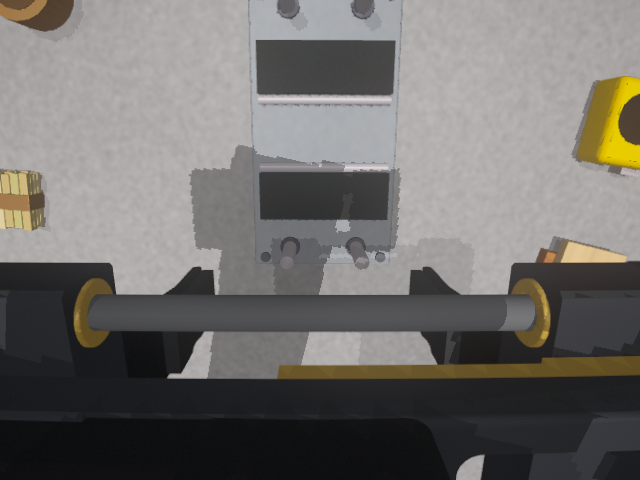

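Run:
```python
from h import *
import pickle
s,c=pickle.load(open("w1.pkl","rb"))
hsv=cv2.cvtColor(c["pixels"],cv2.COLOR_RGB2HSV)
print(hsv[60:61,300:310,2],hsv[200,300:310,2],hsv[130,300:305,2],hsv[190,225:230,2])
C=[]
for (a,b,t) in((30,98,100),(168,225,60)):
    m=hsv[...,2]<t;m[:a]=0;m[b:]=0;m[:,:240]=0;m[:,410:]=0
    q=max(comps(m,800),key=cv2.contourArea);R=rect(cast(c,q,22,s));C.append(R[:2]);print(R,q.reshape(-1,2).min(0),q.reshape(-1,2).max(0))
d=C[0]-C[1];print((C[0]+C[1])/2,np.hypot(*d),np.degrees(np.arctan2(d[1],d[0])))
# plate side edges by eye
P=cast(c,[[250,30],[252,250],[400,30],[396,250]],8,s)[:,:2]
for i in(0,2):
  e=P[i]-P[i+1];print("edge",np.degrees(np.arctan2(e[1],e[0])))
T=cast(c,[[287,8],[362,6],[290,245],[355,245]],58,s)[:,:2];print("posts",T.mean(0))
go(435.7-67,-262.4,250,-1)
```

```text
[[70 70 69 69 69 69 70 70 68 69]] [52 52 51 52 52 52 52 51 51 52] [181 180 180 180 179] [125 124 124 125 124]
[602.2  10.3 109.4  40.6 -77.1] [256  40] [394  94]
[501.  -10.2 104.5  38.8 -77.1] [260 173] [381 218]
[5.516e+02 5.000e-02] 103.25545990406516 11.45140324704841
edge 11.388644168681365
edge 14.721807690686019
posts [551.36525267   0.72028791]
offset [-0.1687  0.2241  0.0101] roll 13.9 alt -166.1 q7 -80.7 t 2.2
```

Emit:
{"method": "apply_moves", "body": {"claw": [1,1,1,1,1,1,1,1], "offset": [[-0.169,0.224,0.01],[-0.169,0.224,0.01],[-0.169,0.224,0.01],[-0.169,0.224,0.01],[-0.169,0.224,0.01],[-0.169,0.224,0.01],[-0.169,0.224,0.01],[-0.169,0.224,0.01]], "roll": [14,14,14,14,14,14,14,14]}}

```text
clock: 3.0
eef_pos: [367.8, -262.3, 250.2]
ee_rot: [[1.0, -0.021, 0.0], [-0.021, -1.0, 0.0], [0.0, -0.0, -1.0]]
wrist_force: [-0.8, -0.3, -0.1]
grip_width: 1.005
```

Run:
```python
from h import *
import pickle
s=status.sense();c=vision.capture("wrist");pickle.dump((s,c),open("w2.pkl","wb"))
cv2.imwrite("pics/w2.png",c["pixels"][:,:,::-1])
print(s["eef_pos"],np.degrees(np.arctan2(s["ee_rot"][1,0],s["ee_rot"][0,0])),s["q"])
hsv=cv2.cvtColor(c["pixels"],cv2.COLOR_RGB2HSV)
m=(hsv[...,1]>75);m[260:]=0
for q in comps(m,800): print(q.reshape(-1,2).min(0),q.reshape(-1,2).max(0),rect(cast(c,q,21,s)))
```

```text
[ 367.76345843 -262.28197324  250.17250217] -1.2160226568728887 [-22.82560686  -5.73232443  50.96963338 114.0281162    4.71982151
  69.6546029  -64.85698922]
[264  33] [361 224] [ 436.3 -264.7  149.3   75.8   -1.1]
[418  15] [533 199] [ 449.4 -395.7  138.1   63.3  -14. ]
```

View pics/w2.png

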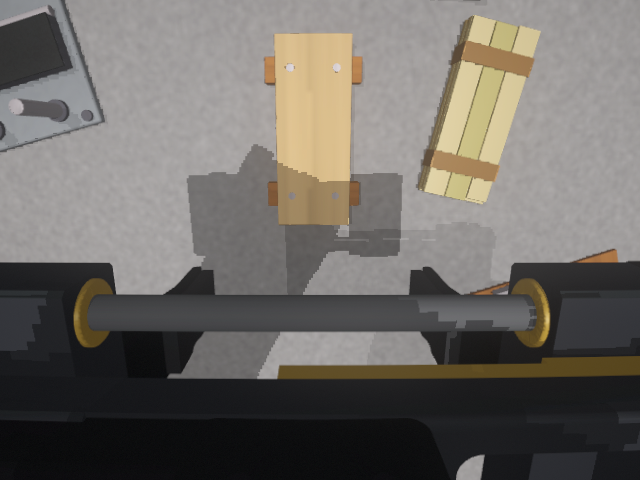

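Run:
```python
from h import *
import pickle
go(436.3,-264.7,73,-1.1)
s,c=pickle.load(open("w2.pkl","rb"))
m=(cv2.cvtColor(c["pixels"],cv2.COLOR_RGB2HSV)[...,1]>75);m[260:]=0;m[:,:400]=0
q=max(comps(m,800),key=cv2.contourArea);R=rect(cast(c,q,24,s));a=np.radians(R[4]);k=(R[3]-56)/2
print(R, R[:2]+k*np.array([np.sin(a),-np.cos(a)]))
```

```text
offset [0.0681 0.0019 0.1772] roll -0.0 alt 180.0 q7 -64.9 t 3.0
[ 449.3 -394.5  136.8   62.7  -14. ] [ 448.48956165 -397.75049068]
```

Emit:
{"method": "apply_moves", "body": {"claw": [1,1,1,1,1,1,1,1], "offset": [[0.04,0.002,0.03],[0.068,0.002,0.06],[0.068,0.002,0.1],[0.068,0.002,0.14],[0.068,0.002,0.165],[0.068,0.002,0.177],[0.068,0.002,0.177],[0.068,0.002,0.177]], "roll": [0,0,0,0,0,0,0,0]}}

```text
clock: 3.85
eef_pos: [436.6, -265.1, 73.5]
ee_rot: [[1.0, -0.02, 0.001], [-0.02, -1.0, 0.0], [0.001, -0.0, -1.0]]
wrist_force: [0.2, 0.3, 0.3]
grip_width: 0.997
```

Emit:
{"method": "apply_moves", "body": {"claw": [0.6,0.6,0.6,0.6,0.6,0.6,0.6,0.6], "offset": [[0,0,0],[0,0,0],[0,0,0],[0,0,0],[0,0,0],[0,0,0],[0,0,0],[0,0,0]], "roll": [0,0,0,0,0,0,0,0], "newtons": 25}}

```text
clock: 4.65
eef_pos: [436.0, -265.6, 73.3]
ee_rot: [[1.0, -0.021, 0.0], [-0.021, -1.0, 0.0], [0.0, -0.0, -1.0]]
wrist_force: [-0.9, 2.0, 5.0]
grip_width: 0.688
```

Emit:
{"method": "apply_moves", "body": {"claw": [0.6,0.6,0.6,0.6], "offset": [[0,0,-0.02],[0,0,-0.06],[0,0,-0.1],[0,0,-0.1]], "roll": [0,0,0,0]}}

```text
clock: 5.05
eef_pos: [437.5, -267.1, 177.2]
ee_rot: [[1.0, -0.022, 0.006], [-0.022, -1.0, -0.002], [0.006, 0.002, -1.0]]
wrist_force: [0.4, -0.7, -1.6]
grip_width: 0.686
```

```bash
python3 -c "
from h import *
go(551.8,-1.3,172,12.9);s=status.sense();print(s['eef_pos'],s['grip_width'])"
```

```text
offset [ 0.1085 -0.2683  0.0054] roll -14.1 alt 165.9 q7 -52.4 t 5.0
[ 437.49426279 -267.13448621  177.155343  ] 0.6859626277770996
```

Emit:
{"method": "apply_moves", "body": {"claw": [0.6,0.6,0.6,0.6,0.6,0.6,0.6,0.6], "offset": [[0.01,-0.02,0],[0.022,-0.055,0],[0.04,-0.1,0],[0.06,-0.145,0],[0.078,-0.19,0],[0.094,-0.23,0],[0.105,-0.257,0.002],[0.109,-0.268,0.004]], "roll": [-1,-3,-5,-7,-9,-11,-13,-14]}}

```text
clock: 5.85
eef_pos: [551.0, 3.0, 168.1]
ee_rot: [[0.974, 0.227, -0.001], [0.227, -0.974, 0.0], [-0.001, -0.0, -1.0]]
wrist_force: [0.0, -0.4, -0.4]
grip_width: 0.687
```

Emit:
{"method": "apply_moves", "body": {"claw": [0.6,0.6,0.6,0.6], "offset": [[0,0,0],[0,0,0],[0,0,0],[0,0,0]], "roll": [0,0,0,0]}}

```text
clock: 6.25
eef_pos: [550.1, -1.6, 169.3]
ee_rot: [[0.976, 0.219, 0.0], [0.219, -0.976, 0.0], [0.0, -0.0, -1.0]]
wrist_force: [0.4, -0.2, -1.3]
grip_width: 0.685
```

Run:
```python
from h import *
go(551.8,-1.3,97,12.9);s=status.sense();print(s['eef_pos'],s['grip_width'])
c=vision.capture("wrist");cv2.imwrite("pics/w3.png",c["pixels"][:,:,::-1])
```

```text
offset [0.0017 0.0001 0.0723] roll -0.3 alt 179.7 q7 -69.4 t 6.2
[550.10716872  -1.55851162 169.32936084] 0.6851336104471693
```

View pics/w3.png

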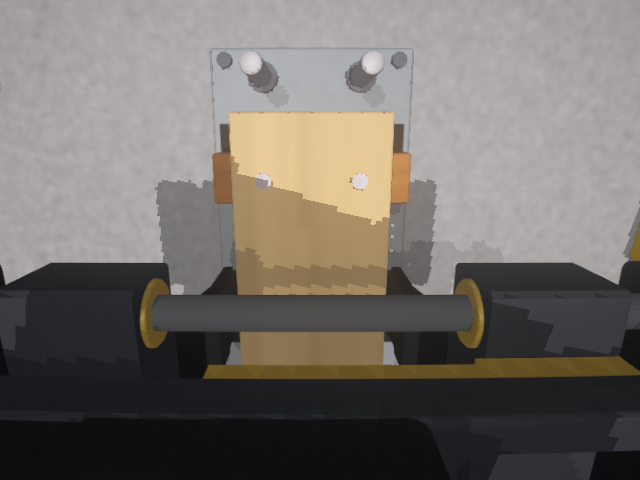

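Run:
```python
from h import *
s=status.sense();c=vision.capture("wrist")
g=lambda p,z:((cast(c,p,z,s)-s["eef_pos"])@s["ee_rot"])[:,:2].round(1)
print(g([[251,62],[373,62]],58)); print(g([[230,113],[394,113]],117)); print(g([[212,49],[413,49]],8))
```

```text
[[102.  -30.1]
 [101.9  29.8]]
[[ 74.5 -29.7]
 [ 74.5  29.2]]
[[118.3 -60.8]
 [118.2  61.4]]
```

Emit:
{"method": "apply_moves", "body": {"claw": [0.6,0.6,0.6,0.6,0.6,0.6,0.6,0.6], "offset": [[0.002,0,0.02],[0.002,0,0.045],[0.002,0,0.06],[0.002,0,0.066],[0.002,0,0.07],[0.002,0,0.072],[0.002,0,0.0735],[0.002,0,0.0735]], "roll": [0,0,0,0,0,0,0,0]}}

```text
clock: 7.15
eef_pos: [552.6, 0.5, 96.1]
ee_rot: [[0.975, 0.222, 0.001], [0.222, -0.975, 0.0], [0.001, -0.0, -1.0]]
wrist_force: [-0.4, 0.0, -0.8]
grip_width: 0.688
```

```bash
python3 -c "
from h import *
s=status.sense();print(s['eef_pos'],s['wrist_force'])"
```

```text
[5.52620006e+02 5.20143240e-01 9.60789085e+01] [-0.36873498  0.03717532 -0.78483945]
```

Emit:
{"method": "apply_moves", "body": {"claw": [0.6,0.6,0.6], "offset": [[0,0,0.0005],[0,0,0.0005],[0,0,0.0005]], "roll": [0,0,0]}}

```text
clock: 7.45
eef_pos: [552.5, 0.5, 95.4]
ee_rot: [[0.975, 0.222, 0.0], [0.222, -0.975, 0.0], [0.0, -0.0, -1.0]]
wrist_force: [-0.8, 0.1, 0.0]
grip_width: 0.684
```

```bash
python3 -c "
from h import *
s=status.sense();print(s['eef_pos'],s['wrist_force']);go(551.8,-1.3,95.5,12.9)
c=vision.capture('wrist');cv2.imwrite('pics/w4.png',c['pixels'][:,:,::-1])
s=status.sense();print(s['eef_pos'],s['wrist_force'])
"
```

```text
[5.52455543e+02 5.27644918e-01 9.53732975e+01] [-0.80064037  0.07444452  0.00630549]
offset [-0.001   0.0016 -0.0001] roll -0.1 alt 179.9 q7 -65.5 t 7.5
[5.52478258e+02 5.13047371e-01 9.53969854e+01] [-0.69441061  0.67100485  0.65311406]
```

View pics/w4.png

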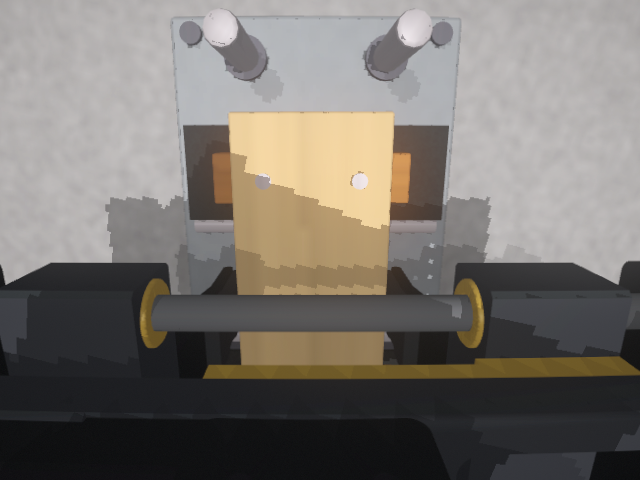

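Run:
```python
from h import *
s=status.sense();c=vision.capture("wrist")
g=lambda p,z:((cast(c,p,z,s)-s["eef_pos"])@s["ee_rot"])[:,:2].round(1)
print(g([[221,26],[415,26]],58)); print(g([[230,113],[394,113]],43)); print(g([[184,126],[448,126],[188,219],[446,219]],22));print(g([[172,17],[461,17]],8))
```

```text
[[ 99.6 -28.3]
 [ 99.6  31.5]]
[[ 74.5 -29.7]
 [ 74.5  29.2]]
[[ 70.7 -53.3]
 [ 70.6  56.3]
 [ 31.3 -54.6]
 [ 31.2  58.6]]
[[116.1 -59.7]
 [116.1  63.3]]
```

Emit:
{"method": "apply_moves", "body": {"claw": [0.6,0.6,0.6,0.6,0.6,0.6,0.6,0.6], "offset": [[0,0,-0.005],[0,0.001,-0.005],[-0.0005,0.002,-0.005],[-0.0005,0.002,-0.005],[-0.0005,0.002,-0.004],[-0.0005,0.002,-0.002],[-0.0005,0.002,0],[-0.0005,0.002,0.0]], "roll": [0,0,0,0,0,0,0,0]}}

```text
clock: 8.35
eef_pos: [552.3, -1.6, 95.4]
ee_rot: [[0.975, 0.221, -0.0], [0.221, -0.975, 0.0], [-0.0, -0.0, -1.0]]
wrist_force: [-3.1, -0.4, 5.3]
grip_width: 0.685
```

Emit:
{"method": "apply_moves", "body": {"claw": [0.6,0.6,0.6], "offset": [[0,0,0.0],[0,0,0.0],[0,0,0.0]], "roll": [0,0,0]}}

```text
clock: 8.65
eef_pos: [552.3, -1.6, 95.4]
ee_rot: [[0.975, 0.222, -0.0], [0.222, -0.975, 0.0], [-0.0, -0.0, -1.0]]
wrist_force: [-2.9, -0.3, 5.7]
grip_width: 0.687
```

Emit:
{"method": "apply_moves", "body": {"claw": [1,1,1,1,1,1,1,1], "offset": [[0,0,0],[0,0,0],[0,0,0],[0,0,0],[0,0,-0.01],[0,0,-0.04],[0,0,-0.09],[0,0,-0.12]], "roll": [0,0,0,0,0,0,0,0]}}

```text
clock: 9.45
eef_pos: [553.0, -2.2, 218.9]
ee_rot: [[0.975, 0.221, 0.003], [0.221, -0.975, 0.0], [0.003, 0.0, -1.0]]
wrist_force: [-0.1, -0.0, 0.0]
grip_width: 1.002
```

```bash
python3 -c "
from h import *
a=np.radians(-14)
go(448.5-67*np.cos(a),-397.7-67*np.sin(a),250,-14);s=status.sense();print(s['eef_pos'],s['grip_width'])"
```

```text
offset [-0.2489  0.3326 -0.0318] roll 26.7 alt -153.3 q7 -71.3 t 9.4
[553.00098064  -2.23207163 218.85640652] 1.0024023936168207
```

Emit:
{"method": "apply_moves", "body": {"claw": [1,1,1,1,1,1,1,1], "offset": [[-0.249,0.333,-0.035],[-0.249,0.333,-0.035],[-0.249,0.333,-0.035],[-0.249,0.333,-0.035],[-0.249,0.333,-0.035],[-0.249,0.333,-0.035],[-0.249,0.333,-0.035],[-0.249,0.333,-0.035]], "roll": [27,27,27,27,27,27,27,27]}}

```text
clock: 10.25
eef_pos: [389.2, -367.4, 249.8]
ee_rot: [[0.97, -0.245, 0.002], [-0.245, -0.97, 0.0], [0.002, -0.001, -1.0]]
wrist_force: [1.0, -0.5, 0.5]
grip_width: 0.998
```

Emit:
{"method": "apply_moves", "body": {"claw": [1,1,1,1], "offset": [[0,0,0],[0,0,0],[0,0,0],[0,0,0]], "roll": [0,0,0,0]}}

```text
clock: 10.65
eef_pos: [391.3, -364.5, 248.7]
ee_rot: [[0.97, -0.243, 0.0], [-0.243, -0.97, 0.001], [0.0, -0.001, -1.0]]
wrist_force: [0.2, -0.3, -0.1]
grip_width: 1.0
```

```bash
cat > look.py <<'E'
from h import *
import sys,pickle
n,z=sys.argv[1],float(sys.argv[2])
s=status.sense();c=vision.capture("wrist");pickle.dump((s,c),open(n+".pkl","wb"))
cv2.imwrite(f"pics/{n}.png",c["pixels"][:,:,::-1])
print(s["eef_pos"].round(1),np.degrees(np.arctan2(s["ee_rot"][1,0],s["ee_rot"][0,0])).round(2))
m=cv2.morphologyEx((cv2.cvtColor(c["pixels"],cv2.COLOR_RGB2HSV)[...,1]>70).astype(np.uint8),cv2.MORPH_CLOSE,np.ones((5,5)));m[258:]=0
for q in comps(m,800): print(q.reshape(-1,2).min(0),q.reshape(-1,2).max(0),rect(cast(c,q,z,s)))
E
python3 look.py w5 24
```

```text
[ 391.3 -364.5  248.7] -14.05
[299  47] [371 223] [ 448.9 -397.5  136.5   55.8  -13.8]
[247   0] [312  35] [ 545.3 -378.2   48.2   24.2   75.7]
[60  0] [140  26] [ 582.8 -248.7   61.2   18.2   74.6]
```

View pics/w5.png

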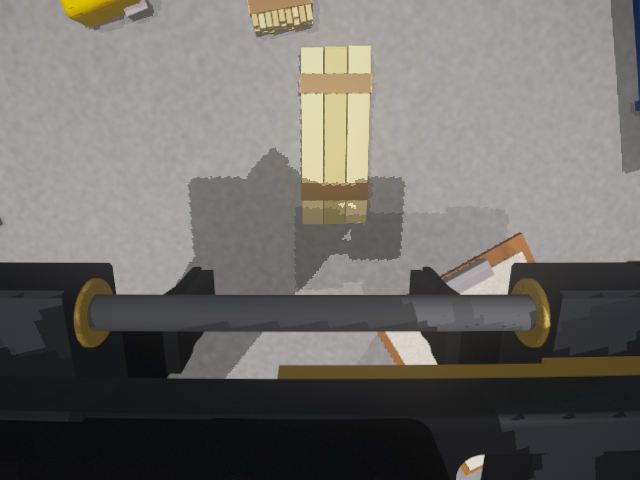

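```bash
python3 -c "
from h import *
go(448.9,-397.5,72,-13.8)"
```

```text
offset [0.064  0.0181 0.1767] roll -0.3 alt 179.7 q7 -53.3 t 10.7
```

Emit:
{"method": "apply_moves", "body": {"claw": [1,1,1,1,1,1,1,1], "offset": [[0.04,0.01,0.03],[0.064,0.018,0.06],[0.064,0.018,0.1],[0.064,0.018,0.14],[0.064,0.018,0.165],[0.064,0.018,0.176],[0.064,0.018,0.176],[0.064,0.018,0.176]], "roll": [0,0,0,0,0,0,0,0]}}

```text
clock: 11.5
eef_pos: [448.7, -398.8, 73.5]
ee_rot: [[0.97, -0.244, 0.001], [-0.244, -0.97, -0.001], [0.001, 0.0, -1.0]]
wrist_force: [0.9, 0.4, -0.0]
grip_width: 1.001
```

Emit:
{"method": "apply_moves", "body": {"claw": [0.55,0.55,0.55,0.55,0.55,0.55,0.55,0.55], "offset": [[0,0,0],[0,0,0],[0,0,0],[0,0,0],[0,0,0],[0,0,0],[0,0,0],[0,0,0]], "roll": [0,0,0,0,0,0,0,0]}}

```text
clock: 12.3
eef_pos: [448.0, -398.8, 72.8]
ee_rot: [[0.969, -0.245, 0.0], [-0.245, -0.969, 0.0], [0.0, -0.0, -1.0]]
wrist_force: [-0.2, 2.0, 3.1]
grip_width: 0.64
```

Emit:
{"method": "apply_moves", "body": {"claw": [0.55,0.55,0.55,0.55,0.55,0.55], "offset": [[0,0,-0.02],[0,0,-0.06],[0,0,-0.1],[0,0,-0.12],[0,0,-0.12],[0,0,-0.12]], "roll": [0,0,0,0,0,0]}}

```text
clock: 12.9
eef_pos: [447.8, -398.6, 192.1]
ee_rot: [[0.969, -0.245, -0.0], [-0.245, -0.969, 0.001], [-0.0, -0.0, -1.0]]
wrist_force: [0.4, 0.5, -1.2]
grip_width: 0.64
```

```bash
python3 -c "
from h import *
go(552,-1.4,192,12.9)"
```

```text
offset [ 3.600e-03 -4.106e-01  3.000e-04] roll -27.1 alt 152.9 q7 -47.0 t 12.9
```

Emit:
{"method": "apply_moves", "body": {"claw": [0.55,0.55,0.55,0.55,0.55,0.55,0.55,0.55], "offset": [[0,-0.02,0],[0,-0.06,0],[0.001,-0.108,0],[0.002,-0.156,0],[0.002,-0.204,0],[0.003,-0.252,0],[0.003,-0.3,0],[0.003,-0.345,0]], "roll": [-1,-4,-7,-10,-14,-18,-21,-24]}}

```text
clock: 13.7
eef_pos: [534.9, -62.6, 191.2]
ee_rot: [[0.985, 0.173, -0.002], [0.173, -0.985, 0.0], [-0.002, -0.0, -1.0]]
wrist_force: [1.6, -0.4, -1.8]
grip_width: 0.642
```

```bash
python3 -c "
from h import *
s=status.sense();print(s['joint_vel'].round(1));go(552,-1.4,192,12.9)"
```

```text
[-31.7   2.7 -16.3  -6.7   1.6   0.7 -19.3]
offset [ 0.0275 -0.0573 -0.0008] roll -2.9 alt 177.1 q7 -65.3 t 13.7
```

Emit:
{"method": "apply_moves", "body": {"claw": [0.55,0.55,0.55,0.55,0.55,0.55], "offset": [[0.018,-0.035,0],[0.025,-0.05,0],[0.0275,-0.057,0],[0.0275,-0.057,0],[0.0275,-0.057,0],[0.0275,-0.057,0]], "roll": [-2,-3,-3,-3,-3,-3]}}

```text
clock: 14.3
eef_pos: [552.4, -6.3, 192.6]
ee_rot: [[0.976, 0.218, -0.0], [0.218, -0.976, -0.0], [-0.0, 0.0, -1.0]]
wrist_force: [0.6, 0.9, -1.0]
grip_width: 0.638
```

```bash
python3 look.py w6 150; python3 -c "
from h import *
go(552,-1.4,120,12.9)"
```

```text
[552.4  -6.3 192.6] 12.62
[600 163] [639 257] [ 615.1 -106.7   35.9   15.    24.3]
[234 120] [387 257] [598.7   4.7  53.9  48.2 -77.4]
offset [ 0.0005 -0.0046  0.0727] roll -0.3 alt 179.7 q7 -68.3 t 14.3
```

View pics/w6.png

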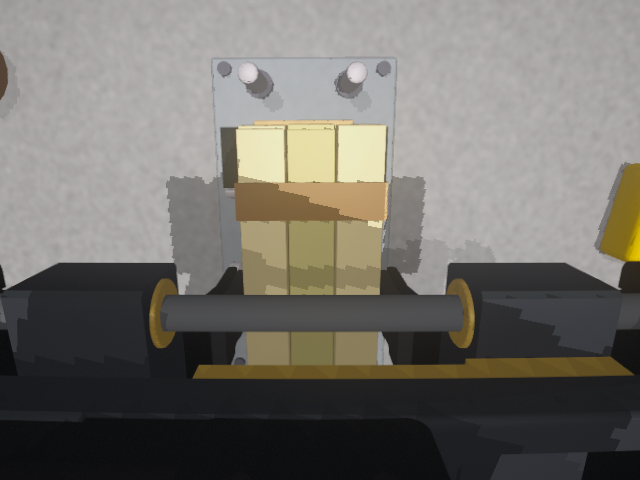

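Run:
```python
from h import *
import pickle
s,c=pickle.load(open("w6.pkl","rb"))
g=lambda p,z:((cast(c,p,z,s)-s["eef_pos"])@s["ee_rot"])[:,:2].round(1)
print(g([[248,72],[357,72]],58)); print(g([[237,128],[386,125.5]],144));print(g([[213,58],[397,58]],8))
```

```text
[[100.9 -35.3]
 [100.8  24.6]]
[[ 69.2 -26.7]
 [ 70.   25.8]]
[[117.4 -66. ]
 [117.3  56.6]]
```

Emit:
{"method": "apply_moves", "body": {"claw": [0.55,0.55,0.55,0.55,0.55,0.55,0.55,0.55], "offset": [[0.001,-0.003,0.015],[0.001,-0.0047,0.04],[0.001,-0.0047,0.06],[0.001,-0.0047,0.067],[0.001,-0.0047,0.07],[0.001,-0.0047,0.07],[0.001,-0.0047,0.07],[0.001,-0.0047,0.07]], "roll": [-0.3,-0.3,-0.3,-0.3,-0.3,-0.3,-0.3,-0.3]}}

```text
clock: 15.15
eef_pos: [553.2, 0.5, 123.5]
ee_rot: [[0.974, 0.227, 0.001], [0.227, -0.974, 0.0], [0.001, -0.0, -1.0]]
wrist_force: [-0.6, 0.4, -1.7]
grip_width: 0.643
```

```bash
python3 -c "
from h import *
go(552.5,-1.4,116,12.9)"
```

```text
offset [-0.0011  0.0017  0.0075] roll 0.2 alt -179.8 q7 -64.9 t 15.2
```

Emit:
{"method": "apply_moves", "body": {"claw": [0.55,0.55,0.55,0.55,0.55,0.55,0.55,0.55], "offset": [[-0.001,0.0017,0.001],[-0.001,0.0017,0.003],[-0.001,0.0017,0.005],[-0.001,0.0017,0.006],[-0.001,0.0017,0.007],[-0.001,0.0017,0.0075],[-0.001,0.0017,0.008],[-0.001,0.0017,0.008]], "roll": [0.2,0.2,0.2,0.2,0.2,0.2,0.2,0.2]}}

```text
clock: 15.95
eef_pos: [552.2, -1.4, 115.7]
ee_rot: [[0.975, 0.223, -0.0], [0.223, -0.975, 0.001], [-0.0, -0.001, -1.0]]
wrist_force: [-7.0, 1.0, 15.7]
grip_width: 0.642
```

```bash
python3 look.py w7 67; python3 -c "
from h import *
go(552.5,-1.4,115.5,12.9);print(status.sense()['wrist_force'])"
```

```text
[552.2  -1.4 115.7] 12.9
[224 115] [408 257] [598.9   7.8  67.2  52.1 -77.1]
offset [0.0003 0.     0.0002] roll -0.0 alt 180.0 q7 -64.4 t 16.0
[-7.00116176  0.84594141 14.71328983]
```

View pics/w7.png

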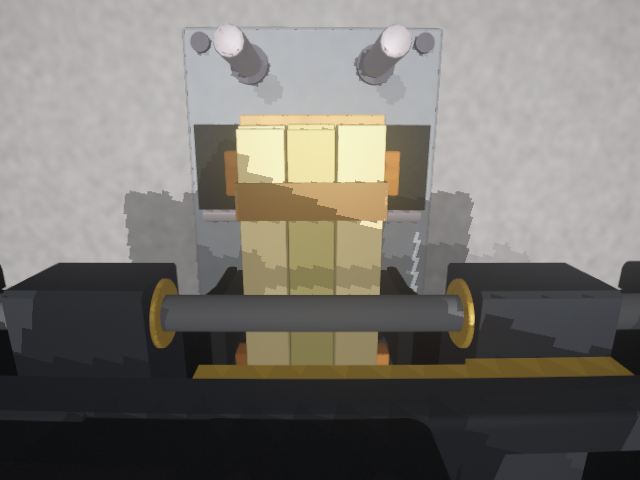

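Emit:
{"method": "apply_moves", "body": {"claw": [1,1,1,1,1,1,1,1], "offset": [[0,0,-0.0005],[0,0,-0.0005],[0,0,-0.0005],[0,0,-0.0005],[0,0,-0.01],[0,0,-0.04],[0,0,-0.09],[0,0,-0.12]], "roll": [0,0,0,0,0,0,0,0]}}

```text
clock: 16.8
eef_pos: [552.8, -2.1, 238.3]
ee_rot: [[0.975, 0.222, 0.003], [0.222, -0.975, 0.0], [0.003, 0.0, -1.0]]
wrist_force: [0.1, 0.1, 0.0]
grip_width: 0.993
```

```bash
python3 -c "
from h import *
a=np.radians(-5)
go(591-67*np.cos(a),-381-67*np.sin(a),250,-5);s=status.sense();print(s['eef_pos'],s['grip_width'])"
```

```text
offset [-0.1107  0.3573 -0.0119] roll 17.8 alt -162.2 q7 -70.6 t 16.8
[552.81672447  -2.147383   238.29843763] 0.9928767050218077
```

Emit:
{"method": "apply_moves", "body": {"claw": [1,1,1,1,1,1,1,1], "offset": [[-0.111,0.357,-0.014],[-0.111,0.357,-0.014],[-0.111,0.357,-0.014],[-0.111,0.357,-0.014],[-0.111,0.357,-0.014],[-0.111,0.357,-0.014],[-0.111,0.357,-0.014],[-0.111,0.357,-0.014]], "roll": [18,18,18,18,18,18,18,18]}}

```text
clock: 17.6
eef_pos: [521.4, -379.0, 249.7]
ee_rot: [[0.996, -0.094, -0.0], [-0.094, -0.996, -0.002], [-0.0, 0.002, -1.0]]
wrist_force: [0.3, 0.1, 0.0]
grip_width: 1.001
```

Emit:
{"method": "apply_moves", "body": {"claw": [1,1,1,1], "offset": [[0,0,0],[0,0,0],[0,0,0],[0,0,0]], "roll": [0,0,0,0]}}

```text
clock: 18.0
eef_pos: [524.5, -372.6, 248.8]
ee_rot: [[0.996, -0.087, 0.0], [-0.087, -0.996, 0.001], [0.0, -0.001, -1.0]]
wrist_force: [1.1, 0.3, -0.0]
grip_width: 1.002
```

```bash
python3 look.py w8 22
```

```text
[ 524.5 -372.6  248.8] -4.97
[623  99] [639 257] [ 530.8 -642.8  135.4   14.6    6.4]
[289  64] [350 197] [ 592.7 -384.2  103.1   47.4   -5.2]
[99 61] [198 163] [ 619.9 -251.2   72.1   66.5    4.9]
```

View pics/w8.png

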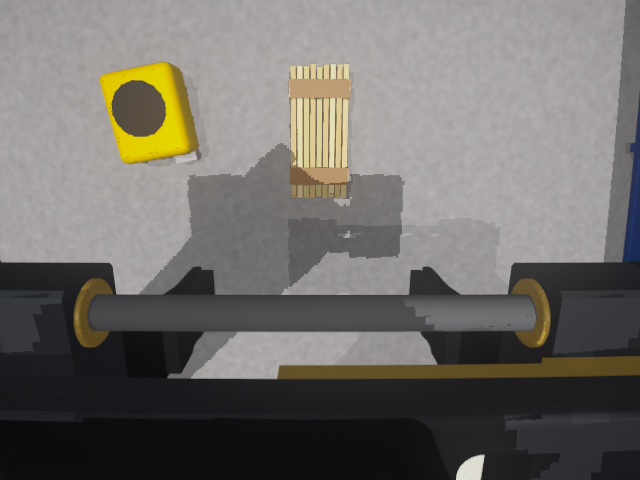

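```bash
python3 -c "
from h import *
go(592.7,-384.2,72,-5.2)"
```

```text
offset [0.069  0.0056 0.1769] roll 0.2 alt -179.8 q7 -45.4 t 18.1
```

Emit:
{"method": "apply_moves", "body": {"claw": [1,1,1,1,1,1,1,1], "offset": [[0.04,0.004,0.03],[0.069,0.0045,0.06],[0.069,0.0045,0.1],[0.069,0.0045,0.14],[0.069,0.0045,0.165],[0.069,0.0045,0.176],[0.069,0.0045,0.176],[0.069,0.0045,0.176]], "roll": [0.2,0.2,0.2,0.2,0.2,0.2,0.2,0.2]}}

```text
clock: 18.85
eef_pos: [592.7, -384.6, 73.8]
ee_rot: [[0.996, -0.092, 0.001], [-0.092, -0.996, -0.001], [0.001, 0.0, -1.0]]
wrist_force: [0.7, -0.9, 0.5]
grip_width: 0.996
```

Emit:
{"method": "apply_moves", "body": {"claw": [0.45,0.45,0.45,0.45,0.45,0.45,0.45,0.45], "offset": [[0,0,0],[0,0,0],[0,0,0],[0,0,0],[0,0,0],[0,0,0],[0,0,0],[0,0,0]], "roll": [0,0,0,0,0,0,0,0]}}

```text
clock: 19.65
eef_pos: [592.0, -384.8, 72.7]
ee_rot: [[0.996, -0.092, 0.0], [-0.092, -0.996, 0.0], [0.0, -0.0, -1.0]]
wrist_force: [-0.9, 0.5, 0.5]
grip_width: 0.548
```

Emit:
{"method": "apply_moves", "body": {"claw": [0.45,0.45,0.45,0.45,0.45,0.45,0.45], "offset": [[0,0,-0.02],[0,0,-0.06],[0,0,-0.1],[0,0,-0.14],[0,0,-0.14],[0,0,-0.14],[0,0,-0.14]], "roll": [0,0,0,0,0,0,0]}}

```text
clock: 20.35
eef_pos: [591.7, -384.4, 212.1]
ee_rot: [[0.996, -0.092, -0.001], [-0.092, -0.996, 0.001], [-0.001, -0.001, -1.0]]
wrist_force: [-0.4, -0.1, -1.1]
grip_width: 0.554
```

```bash
python3 -c "
from h import *
go(552.2,-1.4,212,12.9)"
```

```text
offset [-0.0747 -0.3777  0.0005] roll -18.2 alt 161.8 q7 -46.9 t 20.4
```

Emit:
{"method": "apply_moves", "body": {"claw": [0.45,0.45,0.45,0.45,0.45,0.45,0.45,0.45], "offset": [[-0.004,-0.02,0],[-0.012,-0.06,0],[-0.021,-0.108,0],[-0.031,-0.156,0],[-0.04,-0.204,0],[-0.05,-0.252,0],[-0.059,-0.3,0],[-0.068,-0.345,0]], "roll": [-1,-3,-5,-8,-10,-13,-15,-17]}}

```text
clock: 21.15
eef_pos: [555.0, -32.5, 211.7]
ee_rot: [[0.979, 0.205, -0.002], [0.205, -0.979, 0.0], [-0.002, -0.0, -1.0]]
wrist_force: [1.6, 1.3, -0.1]
grip_width: 0.55
```

```bash
python3 -c "
from h import *
go(552.2,-1.4,212,12.9)"
```

```text
offset [ 0.0036 -0.031  -0.0003] roll -1.1 alt 178.9 q7 -66.1 t 21.1
```

Emit:
{"method": "apply_moves", "body": {"claw": [0.45,0.45,0.45,0.45,0.45,0.45,0.45,0.45], "offset": [[0.003,-0.02,0],[0.0036,-0.029,0],[0.0036,-0.03,0.01],[0.0036,-0.03,0.03],[0.0036,-0.03,0.05],[0.0036,-0.03,0.062],[0.0036,-0.03,0.066],[0.0036,-0.03,0.066]], "roll": [-1,-1,-1,-1,-1,-1,-1,-1]}}

```text
clock: 21.95
eef_pos: [553.4, -6.0, 146.3]
ee_rot: [[0.976, 0.218, -0.001], [0.218, -0.976, -0.001], [-0.001, 0.001, -1.0]]
wrist_force: [-0.5, -0.1, 0.3]
grip_width: 0.549
```

Emit:
{"method": "apply_moves", "body": {"claw": [0.45,0.45,0.45], "offset": [[0,0,0],[0,0,0],[0,0,0]], "roll": [0,0,0]}}

```text
clock: 22.25
eef_pos: [553.9, -4.9, 147.3]
ee_rot: [[0.976, 0.22, 0.001], [0.22, -0.976, 0.0], [0.001, -0.0, -1.0]]
wrist_force: [-0.1, 0.0, -0.3]
grip_width: 0.552
```

```bash
python3 look.py w9 89;python3 -c "
from h import *
go(552.5,-1.4,140,12.9)"
```

```text
[553.9  -4.9 147.3] 12.7
[230 121] [391 257] [598.    5.7  62.7  53.4 -77.3]
offset [-0.0006 -0.0036  0.0072] roll -0.2 alt 179.8 q7 -65.2 t 22.3
```

View pics/w9.png

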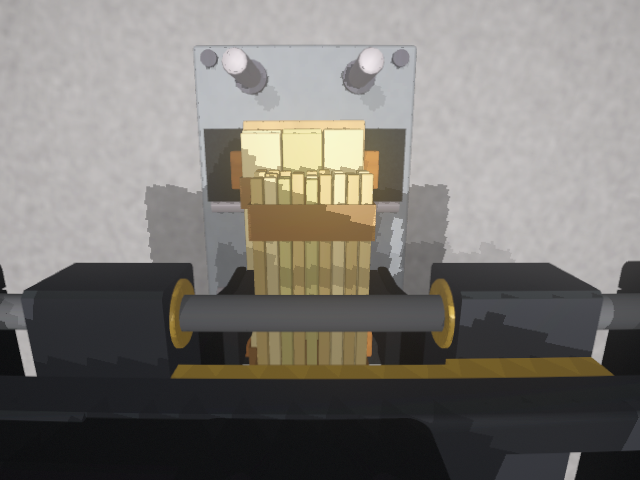

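Run:
```python
from h import *
import pickle
s,c=pickle.load(open("w9.pkl","rb"))
g=lambda p,z:((cast(c,p,z,s)-s["eef_pos"])@s["ee_rot"])[:,:2].round(1)
print(g([[235,60],[371,60]],58)); print("sticks",g([[251,176],[373,174]],96.6));print("slat",g([[241,131],[365,129.5]],67));print("board",g([[243,122],[365,122]],43));print(g([[195,46],[416,46]],8))
```

```text
[[ 99.  -33.9]
 [ 98.9  25.7]]
sticks [[ 52.1 -22.7]
 [ 52.8  22.2]]
slat [[ 68.6 -30.9]
 [ 69.2  22.7]]
board [[ 73.2 -33.9]
 [ 73.2  25.8]]
[[115.5 -65. ]
 [115.3  57.6]]
```

Emit:
{"method": "apply_moves", "body": {"claw": [0.45,0.45,0.45,0.45,0.45], "offset": [[-0.001,-0.002,0.001],[-0.001,-0.0025,0.002],[-0.001,-0.0025,0.003],[-0.001,-0.0025,0.004],[-0.001,-0.0025,0.004]], "roll": [-0.2,-0.2,-0.2,-0.2,-0.2]}}

```text
clock: 22.8
eef_pos: [552.0, -2.7, 142.6]
ee_rot: [[0.975, 0.223, -0.0], [0.223, -0.975, -0.0], [-0.0, -0.0, -1.0]]
wrist_force: [-0.2, 0.8, -0.9]
grip_width: 0.553
```

```bash
python3 -c "
from h import *
go(552.4,-1.3,139.7,12.9)"
```

```text
offset [ 0.0007 -0.0013  0.0029] roll -0.0 alt 180.0 q7 -65.1 t 22.8
```

Emit:
{"method": "apply_moves", "body": {"claw": [0.45,0.45,0.45,0.45,0.45,0.45], "offset": [[0.0005,-0.0012,0],[0.0005,-0.0012,0.001],[0.0005,-0.0012,0.002],[0.0005,-0.0012,0.0025],[0.0005,-0.0012,0.003],[0.0005,-0.0012,0.003]], "roll": [0,0,0,0,0,0]}}

```text
clock: 23.4
eef_pos: [552.3, -1.4, 139.7]
ee_rot: [[0.975, 0.223, -0.0], [0.223, -0.975, 0.0], [-0.0, -0.0, -1.0]]
wrist_force: [-0.4, 0.5, -1.1]
grip_width: 0.55
```

```bash
python3 -c "
from h import *
go(552.4,-1.3,139.7,12.9);print(status.sense()['wrist_force'])"
```

```text
offset [ 0.0001 -0.0001 -0.    ] roll -0.0 alt 180.0 q7 -65.1 t 23.4
[-0.37792196  0.45374066 -1.05450292]
```

Position is right; lower to touch.

Emit:
{"method": "apply_moves", "body": {"claw": [0.45,0.45,0.45,0.45], "offset": [[0,0,0.0005],[0,0,0.001],[0,0,0.001],[0,0,0.001]], "roll": [0,0,0,0]}}

```text
clock: 23.8
eef_pos: [552.4, -1.5, 139.6]
ee_rot: [[0.975, 0.223, -0.0], [0.223, -0.975, 0.001], [0.0, -0.001, -1.0]]
wrist_force: [-4.6, 0.6, 10.2]
grip_width: 0.546
```

Emit:
{"method": "apply_moves", "body": {"claw": [1,1,1,1,1,1,1,1], "offset": [[0,0,0],[0,0,0],[0,0,0],[0,0,0],[0,0,-0.01],[0,0,-0.04],[0,0,-0.09],[0,0,-0.11]], "roll": [0,0,0,0,0,0,0,0]}}

```text
clock: 24.6
eef_pos: [553.5, -2.2, 253.2]
ee_rot: [[0.975, 0.222, 0.005], [0.222, -0.975, 0.001], [0.005, 0.0, -1.0]]
wrist_force: [0.8, -0.5, 0.3]
grip_width: 0.996
```

```bash
python3 -c "
from h import *
go(524,378,250,1)"
```

```text
offset [ 0.0557 -0.3772  0.0034] roll 11.8 alt -168.2 q7 -70.6 t 24.6
```

Emit:
{"method": "apply_moves", "body": {"claw": [1,1,1,1,1,1,1,1], "offset": [[0.056,-0.377,0],[0.056,-0.377,0],[0.056,-0.377,0],[0.056,-0.377,0],[0.056,-0.377,0],[0.056,-0.377,0],[0.056,-0.377,0],[0.056,-0.377,0]], "roll": [12,12,12,12,12,12,12,12]}}

```text
clock: 25.4
eef_pos: [521.4, 382.6, 249.2]
ee_rot: [[1.0, 0.019, -0.0], [0.019, -1.0, 0.001], [-0.0, -0.001, -1.0]]
wrist_force: [0.2, 1.0, 0.6]
grip_width: 1.002
```

Emit:
{"method": "apply_moves", "body": {"claw": [1,1,1,1,1,1], "offset": [[0,0,0],[0,0,0],[0,0,0],[0,0,0],[0,0,0],[0,0,0]], "roll": [0,0,0,0,0,0]}}

```text
clock: 26.0
eef_pos: [522.9, 378.0, 249.0]
ee_rot: [[1.0, 0.015, 0.0], [0.015, -1.0, 0.0], [0.0, -0.0, -1.0]]
wrist_force: [-0.1, -0.7, 0.0]
grip_width: 0.996
```

```bash
python3 look.py w10 10
```

```text
[522.9 378.  249. ] 0.85
[429  73] [510 147] [611.4 249.6  67.3  58.9 -82.7]
[275  42] [341 214] [592.7 381.3 138.8  53.5   1.3]
```

View pics/w10.png

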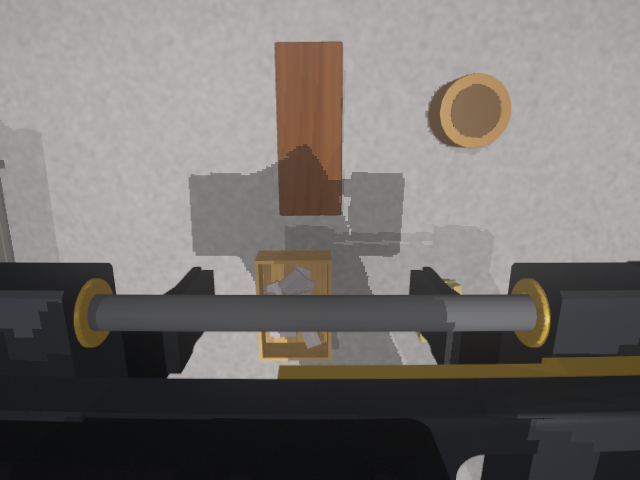

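```bash
python3 -c "
from h import *
go(592.7,381.3,71.3,1.3)"
```

```text
offset [ 0.0698 -0.002   0.1777] roll -0.4 alt 179.6 q7 -114.9 t 26.1
```

Emit:
{"method": "apply_moves", "body": {"claw": [1,1,1,1,1,1,1,1], "offset": [[0.04,-0.002,0.03],[0.07,-0.002,0.06],[0.07,-0.002,0.1],[0.07,-0.002,0.14],[0.07,-0.002,0.165],[0.07,-0.002,0.175],[0.07,-0.002,0.175],[0.07,-0.002,0.175]], "roll": [-0.4,-0.4,-0.4,-0.4,-0.4,-0.4,-0.4,-0.4]}}

```text
clock: 26.85
eef_pos: [593.4, 382.0, 75.1]
ee_rot: [[1.0, 0.023, 0.001], [0.023, -1.0, 0.001], [0.001, -0.001, -1.0]]
wrist_force: [0.7, -0.1, 0.5]
grip_width: 0.998
```

```bash
python3 -c "
from h import *
go(592.7,381.3,71.3,1.3);print(status.sense()['eef_pos'])"
```

```text
offset [-0.0007  0.0006  0.0038] roll -0.0 alt 180.0 q7 -106.6 t 26.9
[593.36746798 381.96012511  75.10138008]
```

Emit:
{"method": "apply_moves", "body": {"claw": [1,1,1,0.5,0.5,0.5,0.5,0.5], "offset": [[-0.0005,0.0005,0.002],[-0.0005,0.0005,0.003],[-0.0005,0.0005,0.003],[-0.0005,0.0005,0.003],[-0.0005,0.0005,0.003],[-0.0005,0.0005,0.003],[-0.0005,0.0005,0.003],[-0.0005,0.0005,0.003]], "roll": [0,0,0,0,0,0,0,0]}}

```text
clock: 27.65
eef_pos: [592.2, 381.2, 70.8]
ee_rot: [[1.0, 0.023, 0.0], [0.023, -1.0, 0.0], [0.0, -0.0, -1.0]]
wrist_force: [-0.2, 0.0, -0.4]
grip_width: 0.631
```

Emit:
{"method": "apply_moves", "body": {"claw": [0.5,0.5,0.5,0.5], "offset": [[0,0,0],[0,0,0],[0,0,0],[0,0,0]], "roll": [0,0,0,0]}}

```text
clock: 28.05
eef_pos: [592.2, 381.2, 70.8]
ee_rot: [[1.0, 0.023, -0.0], [0.023, -1.0, 0.0], [-0.0, -0.0, -1.0]]
wrist_force: [-0.0, -0.6, -0.3]
grip_width: 0.615
```

Emit:
{"method": "apply_moves", "body": {"claw": [0.5,0.5,0.5,0.5,0.5,0.5,0.5,0.5], "offset": [[0,0,-0.01],[0,0,-0.04],[0,0,-0.08],[0,0,-0.12],[0,0,-0.15],[0,0,-0.16],[0,0,-0.16],[0,0,-0.16]], "roll": [0,0,0,0,0,0,0,0]}}

```text
clock: 28.85
eef_pos: [591.7, 381.0, 229.4]
ee_rot: [[1.0, 0.023, -0.002], [0.023, -1.0, -0.001], [-0.002, 0.001, -1.0]]
wrist_force: [-0.5, 0.3, -0.9]
grip_width: 0.616
```

```bash
python3 -c "
from h import *
go(552.2,-1.4,225,12.9)"
```

```text
offset [-0.0481  0.3814  0.0048] roll -11.6 alt 168.4 q7 -109.9 t 28.9
```

Emit:
{"method": "apply_moves", "body": {"claw": [0.5,0.5,0.5,0.5,0.5,0.5,0.5,0.5], "offset": [[-0.003,0.02,0],[-0.008,0.06,0],[-0.014,0.108,0],[-0.02,0.156,0],[-0.026,0.204,0],[-0.032,0.252,0],[-0.038,0.3,0],[-0.043,0.345,0]], "roll": [-1,-2,-3,-5,-6,-8,-9,-11]}}

```text
clock: 29.65
eef_pos: [555.6, 33.2, 229.2]
ee_rot: [[0.977, 0.214, -0.002], [0.214, -0.977, -0.001], [-0.002, 0.0, -1.0]]
wrist_force: [0.7, -0.9, -0.3]
grip_width: 0.612
```

```bash
python3 -c "
from h import *
go(552.2,-1.4,170,12.9)"
```

```text
offset [-0.0106  0.0331  0.0592] roll -0.6 alt 179.4 q7 -74.0 t 29.6
```

Emit:
{"method": "apply_moves", "body": {"claw": [0.5,0.5,0.5,0.5,0.5,0.5,0.5,0.5], "offset": [[-0.006,0.02,0],[-0.01,0.03,0],[-0.0106,0.032,0.01],[-0.0106,0.032,0.03],[-0.0106,0.032,0.05],[-0.0106,0.032,0.057],[-0.0106,0.032,0.058],[-0.0106,0.032,0.058]], "roll": [-0.6,-0.6,-0.6,-0.6,-0.6,-0.6,-0.6,-0.6]}}

```text
clock: 30.45
eef_pos: [553.7, 2.5, 172.8]
ee_rot: [[0.975, 0.224, -0.0], [0.224, -0.975, -0.0], [-0.0, 0.0, -1.0]]
wrist_force: [0.3, 0.3, 0.1]
grip_width: 0.616
```

Emit:
{"method": "apply_moves", "body": {"claw": [0.5,0.5,0.5], "offset": [[0,0,0],[0,0,0],[0,0,0]], "roll": [0,0,0]}}

```text
clock: 30.75
eef_pos: [553.7, 1.8, 173.2]
ee_rot: [[0.975, 0.223, 0.001], [0.223, -0.975, 0.0], [0.001, -0.0, -1.0]]
wrist_force: [0.4, -0.6, -1.7]
grip_width: 0.611
```

```bash
python3 look.py w11 110;python3 -c "
from h import *
go(552.2,-1.4,160,12.9)"
```

```text
[553.7   1.8 173.2] 12.9
[242 125] [383 257] [596.5  11.7  55.7  53.6 -77.1]
offset [-0.0022  0.0028  0.0131] roll -0.0 alt 180.0 q7 -67.6 t 30.8
```

View pics/w11.png

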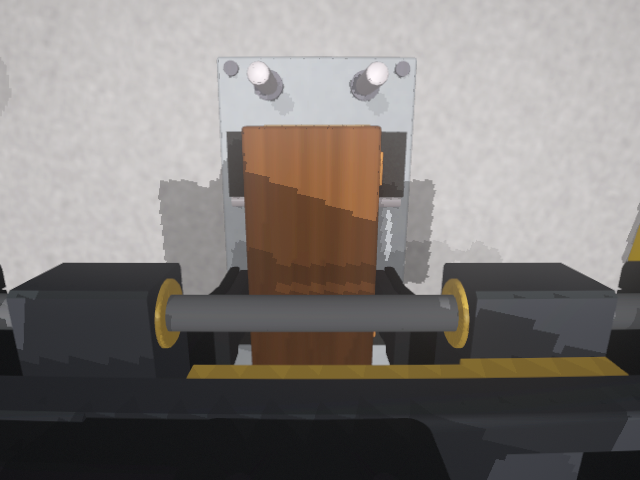

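Run:
```python
from h import *
import pickle
s,c=pickle.load(open("w11.pkl","rb"))
g=lambda p,z:((cast(c,p,z,s)-s["eef_pos"])@s["ee_rot"])[:,:2].round(1)
print(g([[259,73],[377,73]],58)); print("cover",g([[243,127],[381,126.5]],112.4));print(g([[218,57],[416,57]],8))
```

```text
[[ 97.4 -26.8]
 [ 97.4  32.6]]
cover [[ 69.8 -26.7]
 [ 70.   26.2]]
[[114.4 -58.3]
 [114.4  64.5]]
```

Emit:
{"method": "apply_moves", "body": {"claw": [0.5,0.5,0.5,0.5,0.5], "offset": [[-0.001,0.001,0.003],[-0.002,0.002,0.006],[-0.002,0.002,0.008],[-0.002,0.002,0.009],[-0.002,0.002,0.009]], "roll": [0,0,0,0,0]}}

```text
clock: 31.3
eef_pos: [551.9, -0.6, 163.5]
ee_rot: [[0.975, 0.223, -0.0], [0.223, -0.975, -0.0], [-0.0, 0.0, -1.0]]
wrist_force: [1.7, -0.1, -0.3]
grip_width: 0.618
```

```bash
python3 -c "
from h import *
go(551.9,-1.6,159.8,12.9)"
```

```text
offset [-0.0002  0.0009  0.0037] roll -0.0 alt 180.0 q7 -66.9 t 31.3
```

Emit:
{"method": "apply_moves", "body": {"claw": [0.5,0.5,0.5,0.5,0.5,0.5,0.5,0.5], "offset": [[-0.0002,0.001,0.001],[-0.0002,0.001,0.002],[-0.0002,0.001,0.003],[-0.0002,0.001,0.0035],[-0.0002,0.001,0.004],[-0.0002,0.001,0.004],[-0.0002,0.001,0.004],[-0.0002,0.001,0.004]], "roll": [0,0,0,0,0,0,0,0]}}

```text
clock: 32.1
eef_pos: [552.0, -1.6, 159.8]
ee_rot: [[0.975, 0.223, 0.0], [0.223, -0.975, 0.0], [0.0, -0.0, -1.0]]
wrist_force: [-0.3, 0.7, -0.0]
grip_width: 0.618
```

Emit:
{"method": "apply_moves", "body": {"claw": [0.5,0.5,0.5,0.5], "offset": [[0,0,0.0005],[0,0,0.001],[0,0,0.001],[0,0,0.001]], "roll": [0,0,0,0]}}

```text
clock: 32.5
eef_pos: [552.1, -1.7, 159.6]
ee_rot: [[0.975, 0.223, -0.0], [0.223, -0.975, 0.001], [0.0, -0.001, -1.0]]
wrist_force: [-5.1, 0.7, 11.0]
grip_width: 0.614
```

Emit:
{"method": "apply_moves", "body": {"claw": [1,1,1,1,1,1,1,1], "offset": [[0,0,0],[0,0,0],[0,0,0],[0,0,0],[0,0,-0.01],[0,0,-0.04],[0,0,-0.08],[0,0,-0.12]], "roll": [0,0,0,0,0,0,0,0]}}

```text
clock: 33.3
eef_pos: [551.7, -2.0, 280.6]
ee_rot: [[0.975, 0.223, -0.0], [0.223, -0.975, -0.0], [-0.0, 0.0, -1.0]]
wrist_force: [0.9, 1.6, 0.3]
grip_width: 0.995
```

Emit:
{"method": "apply_moves", "body": {"claw": [1,1,1,1,1,1,1,1], "offset": [[-0.03,0,-0.02],[-0.06,0,-0.05],[-0.068,0,-0.07],[-0.068,0,-0.07],[-0.068,0,-0.07],[-0.068,0,-0.07],[-0.068,0,-0.07],[-0.068,0,-0.07]], "roll": [0,0,0,0,0,0,0,0]}}

```text
clock: 34.1
eef_pos: [485.7, -16.8, 348.0]
ee_rot: [[0.975, 0.223, -0.001], [0.223, -0.975, -0.001], [-0.002, 0.001, -1.0]]
wrist_force: [0.7, 0.1, -0.1]
grip_width: 0.999
```

```bash
python3 look.py w12 99
python3 - <<'E'
import cv2
from h import *
c=vision.capture("scene");t=vision.capture("top")["pixels"]
a=cv2.imread("pics/w12.png")[0:300,150:490]
b=c["pixels"][190:310,235:385,::-1]
b=cv2.resize(b,(450,360),interpolation=cv2.INTER_CUBIC)
o=np.zeros((560,800,3),np.uint8);o[:300,:340]=a;o[:360,350:]=b
o[365:560,0:450]=t[155:350,85:535,::-1]
cv2.imwrite("pics/fin.png",o)
E
```

```text
[485.7 -16.8 348. ] 12.88
[ 37 163] [ 84 211] [458.2 206.7  42.8  42.2 -80.3]
[516  88] [595 162] [ 606.8 -204.2   59.3   58.8  -85.1]
[272  46] [351 213] [552.4  -1.2 138.6  65.5  12.7]
[41  0] [111  51] [594.3 204.6  57.8  38.6 -78.7]
```

View pics/fin.png

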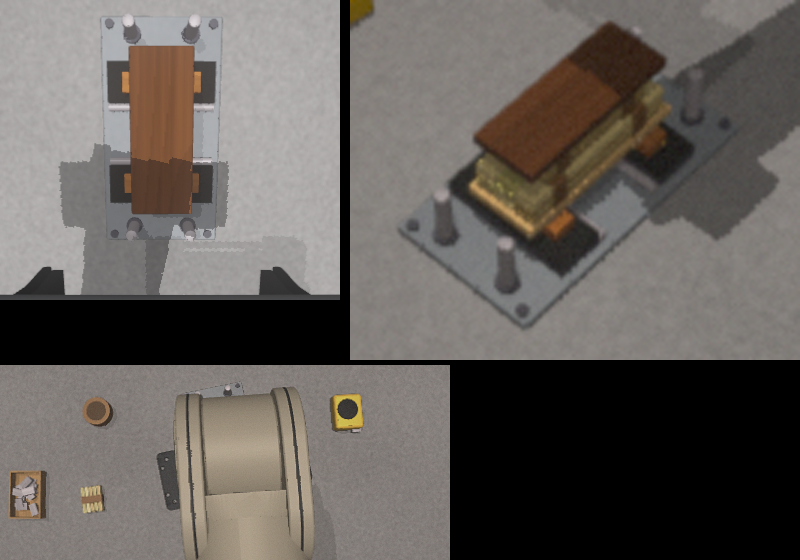

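```bash
python3 -c "
from h import *
print(r.job_done())"
```

```text
the job is handed in; nothing more can be done
None
```

The sample pack is made up in the strapping stand and handed in at about 34 s, well inside the 115 s limit. From the bottom it is runner board (runners on the bed bars), slat bundle, stick bundle and cover board. The gripper is open and clear of it.

- **Position:** the last wrist view put the pack at (552.4, −1.2) mm, turned 12.7°. My estimate of the stand is (552, −1.4) mm, turned 12.9°. That outline only covers the cover board and the runner ends. I checked the runner board, slats and sticks as each was placed, and they came out within about 1 mm. The camera calibration is good to about 2 mm.
- **Other things on the bench:** the last pictures show the offcuts, seal tray, tape roll and tape measure where they lay.
- **Forces:** the highest wrist force I saw reported was about 16 N, when pressing the slats down.
- **Disagreements:**
  - Wrist-view lengths of the slats and sticks read 2–3 mm short of their stated sizes.
  - The runner board first came down about 2 mm off centre, so I lifted and re-set it before letting go.

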